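# Load a wear block against the hidden sensing stop

## Task

Load the plain wear block (the one without weld beads on top) into the fixture: lay it flat between the guide rails and push it in under the hood until you feel it meet the hidden stop, then press the stop pin in a little, by 3 to 10 mm, and let go. Never drive the pin in by more than 12 mm, and leave the two bead-faced blocks where they are.

Things in the scene. Friction and masses are not known exactly. Their poses are not given: they have to be found in the camera images.
- block: the plain steel wear block to load: 100 long (its x) x 44 wide (its y) x 25 high, about 0.85 kg, smooth bare top; origin at the centre of its underside, z up. Lies flat on the table, beside two like blocks with beads on top
- faced_1: finished block of the same size with a raised zigzag lattice of weld beads on top (top of beads at 28); origin at the centre of its underside; stays where it is
- faced_2: another finished block, the same as faced_1
- fixture: loading fixture fixed to the table, at a varying place and yaw: a grey sheet hood with two guide rails leading into it. Origin on the table under the middle of the hood's front edge (lip); x points into the hood (push direction, away from the robot), y across, z up. The block slides on the table itself
- rails (a point): point on the table midway between the two straight aluminium guide rails, at their front end, 70 before the lip. Rails 50 apart inside, each 12 wide and 12 high, running from here to 80 past the lip; in front of here they flare outwards by 18 degrees as a funnel, 57 long, to a mouth 86 wide
- lip (a point): middle of the hood's front edge, at the roof's underside, 66 above the table (roof top at 70). Roof reaches 200 back and is 160 wide, sides and back closed; spigot on it, 145 back, 80 wide, to 105 high. With the pin pressed 6 the block's rear face is 4 in front of to 26 behind the lip: end the push with the tool tilted about 40 degrees, tips forward under the lip
- stop_pin (a joint): how far the hidden stop pin is pushed in, m: 0 = out, 0.014 = bottomed. Its place in the hood changes. Flat head 26 wide, centre 14.5 above the table, facing the block. Resists with about 7 N at first touch, 10 N at 10 mm (plus the block's sliding friction, about 1 to 6 N); stays where pushed. 0.003 to 0.010 is right; over 0.012 damages it

How it is judged:
By the outcome, as a careful person would: the job done as asked, in the order asked, and still so for the second after the job is handed in, with the robot touching nothing.
It also fails if it takes over 67 s, if anything falls off the work surface, if the arm or the gripper's body presses on something with over 40 N, if the wrist force passes 120 N, or if a joint passes its speed limit or range.

## Robot

A 6-joint arm with a two-finger parallel gripper is mounted at the origin on the work surface. World frame = base frame: x ahead of the robot, y to its left, z up, the work surface at z = 0. Lengths are in m, angles in rad, forces in N, time in s.
With the tool pointing down it reaches from about 0.225 to 0.725 m from the base axis. Payload 3.1 kg.
Tool frame: the origin (TCP) lies midway between the tips of the shut fingers; the grasp point (between the pads) lies bot.grasp_offset behind it (bot.grasp_offset is the distance from the TCP to the grasp point, in m); z points along the fingers, y is the line along which they close (so a half turn about z gives the same grasp; the last joint's range is limited). The gripper opens to 85 mm and grips with 20 to 120 N. Pads are 22 mm wide; open, the fingers measure 114 mm over their backs; the gripper's body (76 mm by 85 mm) begins 54 mm behind the grasp point. The pads swing forward as they close: fully open they stand 13 mm farther back than shut.
Start: joints at [-1.257, 0.048, 0.099, 1.622, 0, 1.443], TCP at [0.224, -0.475, 0.231] pointing down, gripper open.
Joint ranges: [-2.91, 2.91], [-0.99, 1.94], [-1.21, 1.42], [-2.12, 2.29], [-1.49, 1.47], [-3.14, 3.14]. Speed limits (rad/s): [2.79, 2.79, 3.14, 3.14, 3.14, 3.14].

## Interface

Orientations are given as a unit quaternion [w, x, y, z].
In Python, from station import sense, camera, camera_params, workorder, bot gives the robot as it stands. The module is installed in compiled form; this text tells all that it offers.
- The arm moves only by the shell command python3 -m inch 'ROWS' [OPENING] [FORCE]. ROWS is JSON, a list of rows, each an object with "offset": the shift along the tool's x, y, z in mm, a list of three; "dr": the turn, a rotation vector about the tool's x, y, z in degrees, a list of three. A call has 1 to 10 rows; each row shifts and turns the commanded pose from where the row before left it, along the tool's axes as they then stand; what a row does not reach is not made up. A row lasts 1/8 s, in which the tool goes at most 62.5 mm and 10.7 degrees, less where a joint would pass 70% of its speed; a pose out of reach is approached as far as the arm can. A call is refused whole if a number of a shift passes 62.5 or a number of a turn 10.7, either way. A call with a gripper value outside its range is refused whole. OPENING is the finger opening in mm, from 0 to 85.4, set as the call begins (- or left out, the last holds). The fingers move at their own pace and stop on an object; FORCE is the grip in N (left out, the last holds). Time passes only in rows, so rows that do not move let the fingers close. It gives the time, the measured TCP pose, the force, the opening and the grip force at its end, in the units of the state.
- sense(): the state, without advancing time (a new reading comes with each control period).
- camera(name): name is "scene" or "side" or "wrist"; returns (picture, depth): 420x560x3 uint8, blue, green, red; 420x560 float32, m along the optical axis (not along the pixel's ray), 0 where there is no reading.
- camera_params(name): a dict with "vfov" (degrees; the focal length in pixels is half the picture's height over the tangent of half this angle, whatever the lens; pixels are square), "cx", "cy" (the principal point, pixels), "extrinsics" (4x4, takes a point from camera to world coordinates); the wrist camera has in their place "tool_from_camera" (4x4, takes a point from camera to tool coordinates, whose origin is the TCP and whose axes are the flange's). Camera axes: x right, y down, z forward; pixel columns grow to the right and rows downward; lengths in m; the calibration is good to about 2 mm. A picture is of the moment at which its call begins: read the wrist's pose just before it. camera_params takes no time and is no camera call.
- workorder.job_done(): hands the job in; it is judged then, once.
The state is a dict: "time_s": time; "q": joint angles; "joint_vel": joint speeds; "tau": joint torques, N m; "tool_pos": TCP position; "orientation": TCP orientation; "wrist_force": force on the tool from outside, world axes, zero at the start; "torque": the same for the moment, N m; "finger_gap": opening from 0.0 (shut) to 1.0 (fully open); "gripper_force": force on a finger pad.
Only numpy, scipy, OpenCV 4.12 (cv2) and the standard library are available. Lean on these libraries where they do the work, as an engineer would, in place of code of your own. Each camera call takes 0.05 s, during which the arm holds its last target. There are 200 camera calls.

## Working session

There is one attempt and no reset: what is moved stays moved. The work goes in short steps, Python scripts to look and compute and a shell command to move; the robot and the scene stay as the last step left them, time stands still between calls to the robot, and variables do not carry over. Pictures are saved under pics/ and viewed, at most 10 in all, crops included, and the job is handed in when it is done.

```bash
mkdir -p pics
cat > h.py <<'E'
import numpy as np, cv2
from scipy.spatial.transform import Rotation as R
from station import sense, camera, camera_params, bot
def pose(s):
    w,x,y,z=s["orientation"]; T=np.eye(4); T[:3,:3]=R.from_quat([x,y,z,w]).as_matrix(); T[:3,3]=s["tool_pos"]; return T
def cloud(n):
    s=sense(); im,d=camera(n); p=camera_params(n)
    E=p["extrinsics"] if "extrinsics" in p else pose(s)@np.array(p["tool_from_camera"])
    f=im.shape[0]/2/np.tan(np.radians(p["vfov"]/2))
    v,u=np.mgrid[:im.shape[0],:im.shape[1]]
    P=np.stack([(u-p["cx"])/f*d,(v-p["cy"])/f*d,d,np.ones_like(d)],-1)@np.array(E).T
    return im,d,P[...,:3]
E
python3 - <<'E'
from h import *
print(sense()); print(bot.grasp_offset)
for n in ("scene","side"):
    im,d,P=cloud(n); cv2.imwrite(f"pics/{n}0.png",im); np.savez(f"{n}0.npz",im=im,d=d,P=P)
    print({k:v for k,v in camera_params(n).items()})
E
```

```text
{'time_s': 0.0, 'q': array([-1.25677708e+00,  4.87083204e-02,  9.76080840e-02,  1.62199655e+00,
       -4.22526493e-05,  1.44299917e+00]), 'joint_vel': array([ 0.00023115,  0.00055702,  0.00156213, -0.00018575, -0.00064401,
       -0.00064026]), 'tau': array([-3.76032749e-04, -3.38781774e+01,  3.20015216e+01,  2.01961538e-02,
       -1.80542552e-04, -1.66102769e-06]), 'tool_pos': array([ 0.22426968, -0.47401691,  0.23014436]), 'orientation': array([-1.14328039e-03,  9.75698199e-01,  2.19115725e-01, -1.27978962e-04]), 'wrist_force': array([0.33677147, 0.72016642, 0.04933096]), 'torque': array([ 0.02266564,  0.02371164, -0.0071823 ]), 'gripper_force': 0.0, 'finger_gap': 0.999513063474327}
0.0187
{'vfov': 45.42941855437663, 'cx': 271.1203371771776, 'cy': 210.5031412474569, 'extrinsics': array([[-0.77586238,  0.3928242 , -0.49368686,  1.02532728],
       [ 0.63060476,  0.45882922, -0.62594999,  0.67463478],
       [-0.01937035, -0.79697233, -0.60370513,  0.61938362],
       [ 0.        ,  0.        ,  0.        ,  1.        ]])}
{'vfov': 53.12979960017345, 'cx': 281.42171526785586, 'cy': 200.41047752821373, 'extrinsics': array([[-0.78770261, -0.44402104,  0.42704791,  0.18317397],
       [-0.61589956,  0.55198659, -0.56211968,  0.59948071],
       [ 0.01386824, -0.70580176, -0.70827364,  0.74237767],
       [ 0.        ,  0.        ,  0.        ,  1.        ]])}
```

View pics/scene0.png

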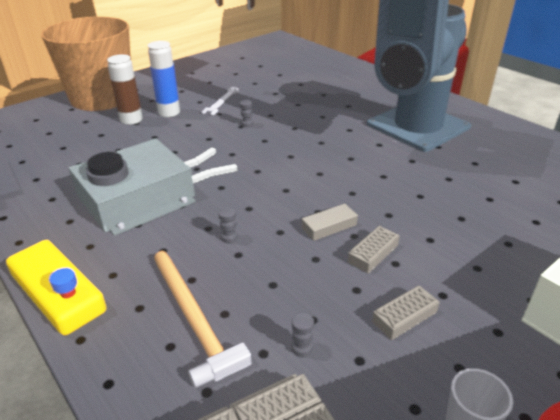

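View pics/side0.png

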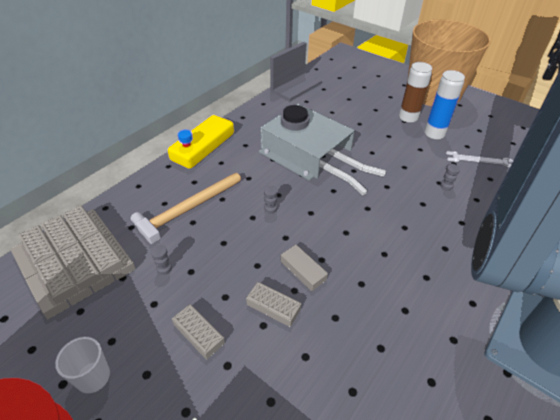

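The scene view shows the plain block at (330,221), the beaded ones at (375,249) and (407,311), and the hood at (130,185) with its rails flaring to (236,168) and (213,152). The side view shows the plain block at (304,267), the hood at (305,135) and the rails ending at (365,190) and (384,175). Next I'll measure them from depth.

Run:
```python
from h import *
for n,bx,fx in (("scene",(295,195,365,245),(60,125,250,240)),("side",(275,240,335,295),(240,95,395,205))):
    z=np.load(n+"0.npz"); P=z["P"]; d=z["d"]
    def sel(b,lo,hi):
        q=P[b[1]:b[3],b[0]:b[2]].reshape(-1,3); m=d[b[1]:b[3],b[0]:b[2]].ravel()>0
        q=q[m]; return q[(q[:,2]>lo)&(q[:,2]<hi)]
    def rect(q,name):
        r=cv2.minAreaRect((q[:,:2]*1000).astype(np.float32)); print(n,name,len(q),"z",np.median(q[:,2]).round(4),np.round(r[0],1),np.round(r[1],1),round(r[2],1))
        return r
    t=P[300:,:][(d[300:]>0)]; print("table z",np.median(t[abs(t[:,2])<.02][:,2]))
    rect(sel(bx,.02,.03),"block"); 
    roof=sel(fx,.066,.074); r=rect(roof,"roof"); print(cv2.boxPoints(r).round(0).tolist())
    ra=sel(fx,.0095,.0145)
    # cluster rails
    img=np.zeros((800,800),np.uint8); ij=((ra[:,:2]-[.2,-.2])*1000).astype(int); ok=((ij>=0)&(ij<800)).all(1); ij=ij[ok]; img[ij[:,1],ij[:,0]]=255
    k,l,st,c=cv2.connectedComponentsWithStats(cv2.dilate(img,np.ones((5,5))))
    for i in range(1,k):
        if st[i][4]>300: print("rail comp",st[i]+[200,-200,0,0,0],c[i]+[200,-200])
    big=cv2.resize(img[::-1],None,fx=1,fy=1)
    np.save(n+"_rails.npy",ra)
```

```text
table z 0.00026389033197127265
scene block 862 z 0.0252 [472.5 184.1] [121.3 101.9] 79.8
scene roof 3175 z 0.0708 [ 710.4 -111.3] [338.  201.3] 87.4
[[602.0, -275.0], [803.0, -285.0], [819.0, 53.0], [618.0, 62.0]]
rail comp [ 478 -173  110   41 1851] [ 532.34683955 -154.47595894]
rail comp [ 608 -141  204   45 2087] [ 714.88596071 -118.15812171]
rail comp [618  32  36  36 539] [637.84972171  53.2987013 ]
table z -8.811238027772728e-05
side block 883 z 0.0246 [470.9 183.7] [118.4 101.2] 78.9
side roof 2056 z 0.0697 [ 708.8 -114.5] [330.8 202.6] 86.9
[[599.0, -274.0], [801.0, -285.0], [819.0, 45.0], [617.0, 56.0]]
rail comp [ 476 -172  165   42 2480] [ 555.20604839 -155.97217742]
rail comp [ 770 -127   22   26  306] [ 779.90849673 -115.3496732 ]
rail comp [ 606 -121   64   28  622] [ 636.25884244 -111.78456592]
```

Run:
```python
from h import *
A=[]
for n in ("scene","side"):
    z=np.load(n+"0.npz"); P=z["P"][z["d"]>0]; A.append(P)
Q=np.vstack(A)
# raster x .3-.9, y -.3..+.3 : 1 px = 1 mm
H=np.zeros((600,600),np.float32); ij=((Q[:,:2]-[.3,-.3])*1000).astype(int); ok=((ij>=0)&(ij<600)).all(1)&(Q[:,2]<.12)&(Q[:,2]>-.02)
np.maximum.at(H,(ij[ok,0],ij[ok,1]),Q[ok,2]*1000)
H=cv2.dilate(H,np.ones((2,2)))
C=cv2.applyColorMap(np.clip(H*3,0,255).astype(np.uint8),cv2.COLORMAP_JET)[::-1,::-1] # up = +x, left=+y
cv2.imwrite("pics/top.png",C)
def rect(m,name):
    k,l,st,c=cv2.connectedComponentsWithStats(cv2.morphologyEx(m.astype(np.uint8)*255,cv2.MORPH_CLOSE,np.ones((7,7))))
    for i in range(1,k):
        if st[i][4]>400:
            p=np.argwhere((l==i)&(m>0)).astype(np.float32)+[300,-300]
            r=cv2.minAreaRect(p.astype(np.float32)); print(name,len(p),np.round(r[0],1),np.round(r[1],1),round(r[2],1),cv2.boxPoints(r).round().tolist())
rect((H>21)&(H<32),"25")
rect((H>66)&(H<75),"70")
rect((H>9)&(H<15),"12")
```

```text
25 4117 [459.7 257.2] [105.8  46.8] 8.1 [[404.0, 273.0], [411.0, 227.0], [515.0, 241.0], [509.0, 288.0]]
25 3987 [465.4 147.7] [ 48.3 104.9] 79.4 [[409.0, 134.0], [512.0, 114.0], [521.0, 162.0], [418.0, 181.0]]
25 6636 [780.6 163.8] [282.3  91.6] 74.1 [[698.0, 41.0], [786.0, 15.0], [863.0, 287.0], [775.0, 312.0]]
70 15114 [ 705.5 -197.8] [166.5 204.3] 87.4 [[600.0, -276.0], [804.0, -285.0], [811.0, -119.0], [607.0, -110.0]]
12 989 [ 558.5 -224.1] [165.9  27.5] 4.1 [[475.0, -216.0], [477.0, -244.0], [642.0, -232.0], [640.0, -204.0]]
12 1112 [ 558.2 -157.4] [ 28.5 163.6] 81.0 [[475.0, -159.0], [637.0, -184.0], [641.0, -156.0], [480.0, -131.0]]
12 179 [768.4 111.7] [179.   6.] 80.8 [[751.0, 24.0], [757.0, 23.0], [786.0, 200.0], [780.0, 201.0]]
```

View pics/top.png

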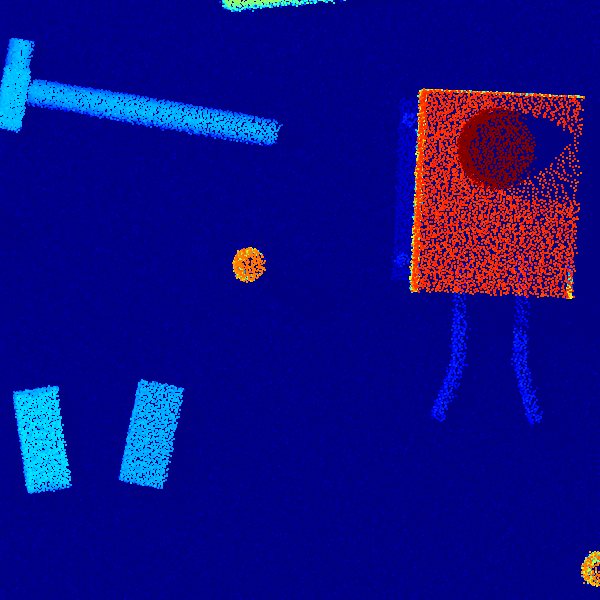

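The top view (1 px = 1 mm) shows:
- **Plain block:** (151,434), which is world (0.465, 0.148), yaw about −11°, at the expected height and size.
- **Hood:** its lip is at row ~295, around (0.605, −0.193), yaw about −2.5°.
- **Rails:** columns 460 and 520.
- **Post:** (249,264).

I'll move over the block now.

```bash
cat >> h.py <<'E'
def go(x,y,z,yaw,tilt=0):
    "mm, deg: shift in present tool axes and rotation vector to a pose with tool x along yaw, tilted tips forward"
    T=pose(sense()); c,s=np.cos(np.radians(yaw)),np.sin(np.radians(yaw))
    G=np.array([[c,s,0],[s,-c,0],[0,0,-1]])@R.from_euler("y",tilt,degrees=True).as_matrix()
    d=T[:3,:3].T@(np.array([x,y,z])/1000-T[:3,3])*1000
    print("shift",d.round(1),"turn",np.degrees(R.from_matrix(T[:3,:3].T@G).as_rotvec()).round(2),"shift in target axes",(G.T@T[:3,:3]@d).round(1))
E
python3 -m inch '[{"offset":[44,-42,7],"dr":[0,0,0]},{"offset":[44,-42,7],"dr":[0,0,0]},{"offset":[44,-42,7],"dr":[0,0,0]},{"offset":[44,-42,7],"dr":[0,0,0]},{"offset":[44,-42,7],"dr":[0,0,0]},{"offset":[44,-42,7],"dr":[0,0,0]},{"offset":[44,-42,7],"dr":[0,0,0]},{"offset":[44,-42,7],"dr":[0,0,0]},{"offset":[44,-42,7],"dr":[0,0,0]},{"offset":[44,-42,7],"dr":[0,0,0]}]' 70
python3 - <<'E'
from h import *
go(465.4,147.7,160,-11)
# refine rails & block from stored clouds
Q=[]
for n in ("scene","side"):
    z=np.load(n+"0.npz"); P=z["P"][z["d"]>0]*1000
    for nm,m in (("rails",(P[:,2]>10.5)&(P[:,2]<14)&(P[:,0]>545)&(P[:,0]<600)&(P[:,1]>-240)&(P[:,1]<-140)),):
        q=P[m]
        for s in (q[q[:,1]>-191],q[q[:,1]<=-191]):
            f=np.polyfit(s[:,0]-570,s[:,1],1); print(n,len(s),"y@570",f[1].round(1),"yaw",np.degrees(np.arctan(f[0])).round(2),np.percentile(s[:,1]-np.polyval(f,s[:,0]-570),[2,98]).round(1))
    m=(P[:,2]>23)&(P[:,2]<27)&(P[:,0]>400)&(P[:,0]<530)&(P[:,1]>105)&(P[:,1]<190)
    r=cv2.minAreaRect(P[m][:,:2].astype(np.float32)); print(n,"block",r)
    m=(P[:,2]>68)&(P[:,2]<73)&(P[:,0]>590)&(P[:,0]<830)&(P[:,1]>-290)&(P[:,1]<-100)
    r=cv2.minAreaRect(P[m][:,:2].astype(np.float32)); print(n,"roof",r,cv2.boxPoints(r).round(1).tolist())
E
```

```text
time_s: 1.35
tool_pos: [0.4428, 0.0953, 0.1608]
orientation: [0.0, 0.976, 0.219, 0.0]
wrist_force: [0.7, -1.0, 0.2]
finger_gap: 0.818
gripper_force: 0.0
shift [ 42.9 -37.7   0.8] turn [ 2.000e-02 -1.000e-02  3.633e+01] shift in target axes [ 12.2 -55.8   0.8]
scene 58 y@570 -159.7 yaw -4.25 [-8.1  5.4]
scene 24 y@570 -223.4 yaw -5.82 [-6.7  6.1]
scene block ((465.8381652832031, 147.23785400390625), (46.35710525512695, 101.87860107421875), 79.97785186767578)
scene roof ((706.22509765625, -197.87867736816406), (164.48426818847656, 201.12936401367188), 87.56912231445312) [[602.2999877929688, -275.79998779296875], [803.2000122070312, -284.29998779296875], [810.2000122070312, -120.0], [609.2000122070312, -111.4000015258789]]
side 53 y@570 -159.9 yaw -0.92 [-5.7  6.6]
side 51 y@570 -221.4 yaw -2.52 [-6.2  6.6]
side block ((464.4920959472656, 148.7215118408203), (44.95467758178711, 100.16840362548828), 78.26538848876953)
side roof ((704.9308471679688, -197.34555053710938), (163.4016571044922, 201.8351287841797), 87.96813201904297) [[601.2000122070312, -275.3999938964844], [802.9000244140625, -282.6000061035156], [808.7000122070312, -119.30000305175781], [607.0, -112.0999984741211]]
```

```bash
python3 -m inch '[{"offset":[43,-37.7,0],"dr":[0,0,0]},{"offset":[0,0,15],"dr":[0,0,9.1]},{"offset":[0,0,15],"dr":[0,0,9.1]},{"offset":[0,0,15],"dr":[0,0,9.1]},{"offset":[0,0,15],"dr":[0,0,9.0]},{"offset":[0,0,0],"dr":[0,0,0]}]' 70
python3 - <<'E'
from h import *
go(465.2,148,13,-10.9)
im,d,P=cloud("wrist"); cv2.imwrite("pics/w1.png",im); P=P*1000
m=(d>0)&(P[...,2]>22)&(P[...,2]<28)&(abs(P[...,0]-465)<70)&(abs(P[...,1]-148)<45)
r=cv2.minAreaRect(P[m][:,:2].astype(np.float32)); print(m.sum(),r,np.median(P[m][:,2]))
E
```

```text
time_s: 2.1
tool_pos: [0.4634, 0.0542, 0.0992]
orientation: [-0.037, 0.999, -0.039, -0.006]
wrist_force: [-0.9, -0.2, 0.4]
finger_gap: 0.817
gripper_force: 0.0
shift [ -4.2 -87.   93. ] turn [-4.21  1.05  6.43] shift in target axes [-15.9 -92.5  86.2]
8087 ((465.95654296875, 147.65118408203125), (44.834625244140625, 100.41598510742188), 78.50621795654297) 25.548904795106075
```

View pics/w1.png

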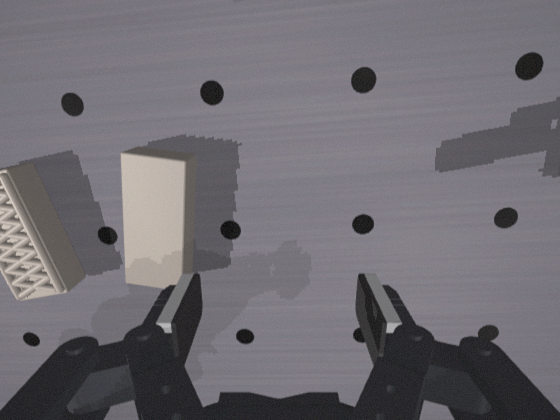

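The plain block is centred near (158,218), bare on top. The tool ended up about 90 mm to its right and slightly tilted, so I'll check the joints.

```bash
python3 - <<'E'
from h import *
s=sense(); print(s["q"].round(3),s["joint_vel"].round(3),s["tool_pos"].round(4),s["time_s"])
go(465.9,147.8,100,-11.2)
E
python3 -m inch '[{"offset":[0,0,0],"dr":[0,0,0]},{"offset":[0,0,0],"dr":[0,0,0]}]'
python3 - <<'E'
from h import *
s=sense(); print(s["q"].round(3),s["joint_vel"].round(3),s["tool_pos"].round(4),s["time_s"])
go(465.9,147.8,100,-11.2)
E
```

```text
[-0.076 -0.087 -0.296  1.374  0.075  3.141] [ 0.043 -0.006  0.031 -0.001  0.011  0.   ] [0.4641 0.0555 0.1001] 2.15
shift [ -5.1 -91.9   7.1] turn [-4.26  0.97  6.88] shift in target axes [-16.1 -90.9   0.1]
time_s: 2.4
tool_pos: [0.4654, 0.0575, 0.1019]
orientation: [-0.038, 0.999, -0.035, -0.003]
wrist_force: [-0.4, 0.1, 0.2]
finger_gap: 0.818
gripper_force: 0.0
[-0.071 -0.087 -0.293  1.374  0.075  3.141] [ 0.     0.001 -0.     0.002 -0.     0.001] [0.4654 0.0575 0.1019] 2.4
shift [ -5.9 -89.7   8.7] turn [-4.26  0.77  7.14] shift in target axes [-17.1 -88.7   1.9]
```

Joint 6 hit its limit, so I'll use the half-turn grasp with tool x at yaw ≈ 169°.

```bash
python3 -m inch '[{"offset":[0,0,-5],"dr":[0,0,-10.6]},{"offset":[0,0,-5],"dr":[0,0,-10.6]},{"offset":[0,0,-5],"dr":[0,0,-10.6]},{"offset":[0,0,0],"dr":[0,0,-10.6]},{"offset":[0,0,0],"dr":[0,0,-10.6]},{"offset":[0,0,0],"dr":[0,0,-10.6]},{"offset":[0,0,0],"dr":[0,0,-10.6]},{"offset":[0,0,0],"dr":[0,0,-10.6]},{"offset":[0,0,0],"dr":[0,0,-10.6]},{"offset":[0,0,0],"dr":[0,0,-10.6]}]'
python3 - <<'E'
from h import *
s=sense(); print(s["q"].round(3))
go(465.9,147.8,100,168.8); print(np.array(camera_params("wrist")["tool_from_camera"]).round(3))
E
```

```text
time_s: 3.65
tool_pos: [0.4654, 0.0564, 0.1168]
orientation: [-0.025, 0.627, 0.778, 0.028]
wrist_force: [0.1, -0.9, 0.7]
finger_gap: 0.818
gripper_force: 0.0
[-0.074 -0.093 -0.269  1.404  0.075  1.282]
shift [87.7 19.7 23.7] turn [  3.11  -3.35 -66.46] shift in target axes [17.3 89.7 16.8]
[[ 0.    -0.945 -0.326  0.084]
 [ 1.     0.    -0.     0.001]
 [ 0.    -0.326  0.945 -0.143]
 [ 0.     0.     0.     1.   ]]
```

```bash
python3 -m inch '[{"offset":[0,0,0],"dr":[0.44,-0.48,-9.5]},{"offset":[0,0,0],"dr":[0.44,-0.48,-9.5]},{"offset":[0,0,0],"dr":[0.44,-0.48,-9.5]},{"offset":[0,0,0],"dr":[0.44,-0.48,-9.5]},{"offset":[0,0,0],"dr":[0.44,-0.48,-9.5]},{"offset":[0,0,0],"dr":[0.44,-0.48,-9.5]},{"offset":[0,0,0],"dr":[0.44,-0.48,-9.5]},{"offset":[8.6,45,10],"dr":[0,0,0]},{"offset":[8.6,44.7,10],"dr":[0,0,0]},{"offset":[0,0,0],"dr":[0,0,0]}]'
python3 - <<'E'
from h import *
s=sense(); print(s["q"].round(3))
go(465.9,147.8,13,168.8)
E
```

```text
time_s: 4.9
tool_pos: [0.4654, 0.15, 0.0958]
orientation: [-0.001, 0.098, 0.995, 0.0]
wrist_force: [0.5, -0.8, 0.5]
finger_gap: 0.817
gripper_force: 0.0
[ 1.740e-01 -3.000e-02 -2.490e-01  1.354e+00  1.000e-03  3.700e-01]
shift [-1.1 -2.1 82.8] turn [ 0.03 -0.12 -0.07] shift in target axes [-0.9 -2.  82.8]
```

```bash
python3 -m inch '[{"offset":[-1,-2,35],"dr":[0,0,0]},{"offset":[0,0,30],"dr":[0,0,0]},{"offset":[0,0,18],"dr":[0,0,0]},{"offset":[0,0,0],"dr":[0,0,0]}]' && python3 -m inch '[{"offset":[0,0,0],"dr":[0,0,0]},{"offset":[0,0,0],"dr":[0,0,0]},{"offset":[0,0,0],"dr":[0,0,0]},{"offset":[0,0,0],"dr":[0,0,0]},{"offset":[0,0,0],"dr":[0,0,0]},{"offset":[0,0,0],"dr":[0,0,0]}]' 30 80
python3 -m inch '[{"offset":[0,0,-10],"dr":[0,0,0]},{"offset":[0,0,-20],"dr":[0,0,0]},{"offset":[0,0,-25],"dr":[0,0,0]},{"offset":[0,0,0],"dr":[0,0,0]}]'
```

```text
time_s: 5.4
tool_pos: [0.4656, 0.1442, 0.0122]
orientation: [-0.002, 0.101, 0.995, -0.0]
wrist_force: [-0.7, -0.3, 0.6]
finger_gap: 0.819
gripper_force: 0.0
time_s: 6.15
tool_pos: [0.469, 0.1465, 0.0162]
orientation: [0.002, 0.101, 0.995, 0.003]
wrist_force: [-2.0, 4.5, 6.6]
finger_gap: 0.486
gripper_force: 81.3
time_s: 6.65
tool_pos: [0.4678, 0.1441, 0.0691]
orientation: [0.001, 0.102, 0.995, -0.0]
wrist_force: [0.9, -0.3, -9.1]
finger_gap: 0.484
gripper_force: 82.8
```

Run:
```python
from h import *
T=pose(sense()); im,d,P=cloud("wrist"); cv2.imwrite("pics/w2.png",im)
Q=((P-T[:3,3])@T[:3,:3])*1000
m=(d>0)&(abs(Q[...,1])<24)&(abs(Q[...,0])<70)&(Q[...,2]>-25)&(Q[...,2]<3)
q=Q[m]; print(m.sum(),q.min(0),q.max(0))
for lo in range(15,60,6):
    s=q[(q[:,0]>lo)&(q[:,0]<=lo+6)]
    if len(s): print(lo,len(s),np.median(s,0).round(1),np.percentile(s[:,1],[2,98]).round(1))
go(556,-191.3,70,177.5); print(sense()["q"].round(2))
```

```text
20757 [-47.78644168 -23.97959147 -24.9800048 ] [53.21793788 23.98807543  2.94341513]
15 1269 [18.1 -0.5 -8.9] [-21.1  20.7]
21 1319 [24.1 -0.5 -8.9] [-21.1  20.6]
27 1374 [30.1 -0.3 -8.9] [-21.1  20.6]
33 1430 [36.  -0.1 -8.9] [-21.1  20.8]
39 1490 [42.  -0.1 -8.9] [-21.1  20.7]
45 1572 [48.1 -0.1 -8.9] [-21.1  20.7]
51 1081 [52.6 -0.9 -7.2] [-20.6  20.4]
shift [-155.1 -310.4   -2.1] turn [-0.06 -0.06 -9.16] shift in target axes [-103.8 -331.1   -2.2]
[ 0.16 -0.02 -0.29  1.3  -0.    0.37]
```

View pics/w2.png

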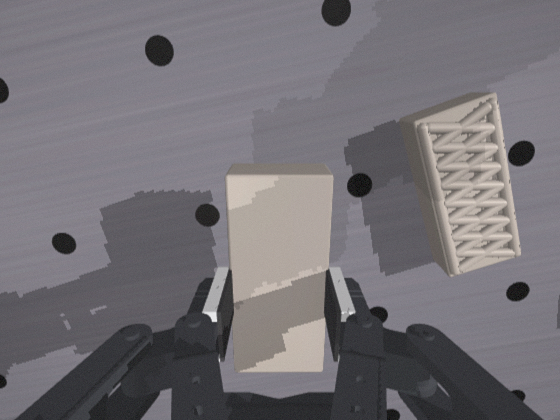

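The block is held level and centred. Its top is 8.9 mm behind the TCP and it spans tool x from −48 to 53. I'll carry it to just before the lip.

```bash
python3 -m inch '[{"offset":[-12,-26,0],"dr":[0,0,0]},{"offset":[-24,-52,0],"dr":[0,0,0]},{"offset":[-24,-54,0],"dr":[0,0,0]},{"offset":[-24,-54,0],"dr":[0,0,0]},{"offset":[-24,-54,0],"dr":[0,0,0]},{"offset":[-20,-42,0],"dr":[0,0,0]},{"offset":[-12,-26,0],"dr":[0,0,-3]},{"offset":[0,0,0],"dr":[0,0,-3]},{"offset":[0,0,0],"dr":[0,0,-3]},{"offset":[0,0,0],"dr":[0,0,0]}]'
python3 - <<'E'
from h import *
go(545,-190.7,50,177.5)
im,d,P=cloud("wrist"); P=P*1000; cv2.imwrite("pics/w3.png",im)
m=(d>0)&(P[...,2]>10)&(P[...,2]<14)&(P[...,1]<-120)&(P[...,1]>-260)&(P[...,0]<600)
q=P[m]
for x in range(470,600,10):
    s=q[abs(q[:,0]-x)<5]
    if len(s)>20:
        L=s[s[:,1]>-190,1]; Rr=s[s[:,1]<-190,1]; print(x,[np.percentile(a,[2,98]).round(1) if len(a)>10 else None for a in (L,Rr)])
E
```

```text
time_s: 7.95
tool_pos: [0.5399, -0.1848, 0.0652]
orientation: [-0.003, 0.024, 1.0, 0.001]
wrist_force: [0.2, 0.2, -9.6]
finger_gap: 0.481
gripper_force: 83.4
shift [-5.5 -5.7 15.1] turn [ 0.11 -0.35 -0.2 ] shift in target axes [-5.4 -5.7 15.2]
480 [array([-145.5, -134.6]), array([-242.2, -230.2])]
490 [array([-148.9, -135. ]), array([-240.5, -227.5])]
500 [array([-151.6, -138.7]), array([-237.6, -224.8])]
510 [array([-151.5, -142.1]), array([-234.8, -221.9])]
520 [array([-152. , -145.8]), array([-232. , -219.1])]
530 [array([-152.7, -149.5]), array([-229.3, -217.3])]
540 [None, array([-227.4, -216.8])]
550 [None, array([-227.9, -217.4])]
560 [None, array([-228.3, -218. ])]
```

View pics/w3.png

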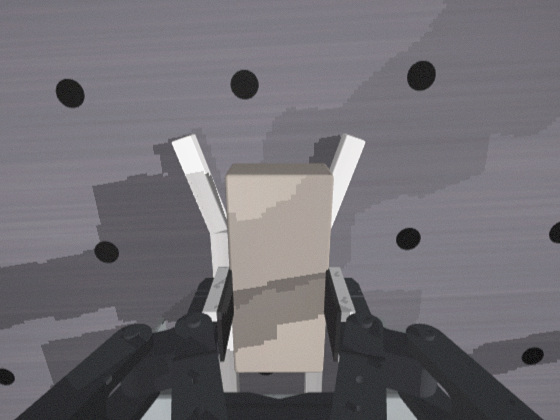

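The wrist view shows the block held over the funnel. The left flare starts at (185,140), the right at (350,140), and the rails bracket the block evenly. The rail midline at x=545 mm is y≈−190.6 mm, so I'll lower there.

```bash
python3 -m inch '[{"offset":[-5.4,-5.7,0],"dr":[0.1,-0.35,-0.2]},{"offset":[0,0,15],"dr":[0,0,0]},{"offset":[0,0,14],"dr":[0,0,0]},{"offset":[0,0,8],"dr":[0,0,0]},{"offset":[0,0,0],"dr":[0,0,0]}]'
python3 - <<'E'
from h import *
go(545,-190.6,17,177.5)
E
```

```text
time_s: 8.62
tool_pos: [0.5458, -0.1906, 0.0293]
orientation: [0.001, 0.021, 1.0, -0.0]
wrist_force: [-1.0, 0.2, -8.1]
finger_gap: 0.479
gripper_force: 83.3
shift [ 0.8 -0.1 12.3] turn [-0.    0.1   0.07] shift in target axes [ 0.8 -0.1 12.3]
```

```bash
python3 -m inch '[{"offset":[0,0,5],"dr":[0,0,0]},{"offset":[0,0,4],"dr":[0,0,0]},{"offset":[0,0,2],"dr":[0,0,0]},{"offset":[0,0,1],"dr":[0,0,0]},{"offset":[0,0,0],"dr":[0,0,0]}]'
```

```text
time_s: 9.25
tool_pos: [0.5473, -0.1914, 0.0192]
orientation: [0.003, 0.021, 1.0, -0.001]
wrist_force: [0.6, 0.8, -9.0]
finger_gap: 0.478
gripper_force: 83.4
```

```bash
python3 -m inch '[{"offset":[0,0,1.5],"dr":[0,0,0]},{"offset":[0,0,1],"dr":[0,0,0]},{"offset":[0,0,0],"dr":[0,0,0]}]'; python3 -m inch '[{"offset":[0,0,1],"dr":[0,0,0]},{"offset":[0,0,0],"dr":[0,0,0]}]'
```

```text
time_s: 9.62
tool_pos: [0.5474, -0.1914, 0.0167]
orientation: [0.003, 0.021, 1.0, -0.001]
wrist_force: [-1.2, -0.2, -9.0]
finger_gap: 0.483
gripper_force: 83.5
time_s: 9.88
tool_pos: [0.5475, -0.1914, 0.0165]
orientation: [0.003, 0.021, 1.0, -0.001]
wrist_force: [-1.8, 0.6, -4.1]
finger_gap: 0.486
gripper_force: 83.9
```

The block is on the table between the rails. Next I'll release it, rise, back off, shut the gripper and start the tilt.

```bash
python3 -m inch '[{"offset":[0,0,0],"dr":[0,0,0]},{"offset":[0,0,0],"dr":[0,0,0]},{"offset":[0,0,0],"dr":[0,0,0]},{"offset":[0,0,0],"dr":[0,0,0]},{"offset":[0,0,-20],"dr":[0,0,0]},{"offset":[0,0,-40],"dr":[0,0,0]},{"offset":[0,0,-20],"dr":[0,0,0]},{"offset":[40,0,0],"dr":[0,0,0]},{"offset":[50,0,0],"dr":[0,0,0]},{"offset":[30,0,0],"dr":[0,0,0]}]' 62
python3 -m inch '[{"offset":[0,0,0],"dr":[0,-10.5,0]},{"offset":[0,0,0],"dr":[0,-10.5,0]},{"offset":[0,0,0],"dr":[0,-10.5,0]},{"offset":[0,0,0],"dr":[0,-10.5,0]},{"offset":[0,0,0],"dr":[0,0,0]},{"offset":[0,0,0],"dr":[0,0,0]}]' 0 40
python3 - <<'E'
from h import *
print(sense()["q"].round(2))
T=pose(sense()); im,d,P=cloud("wrist"); cv2.imwrite("pics/w4.png",im); 
for n in ("scene","wrist"):
    if n=="scene": im,d,P=cloud(n)
    Q=P*1000
    m=(d>0)&(Q[...,2]>22)&(Q[...,2]<28)&(abs(Q[...,1]+190)<45)&(Q[...,0]>460)&(Q[...,0]<640)
    if m.sum()>50: print(n,m.sum(),cv2.minAreaRect(Q[m][:,:2].astype(np.float32)),np.percentile(Q[m][:,0],[.5,1,2,99]))
cv2.imwrite("pics/s4.png",cv2.resize(im if 0 else camera("scene")[0][100:260,50:290],None,fx=3,fy=3))
E
```

```text
time_s: 11.12
tool_pos: [0.4252, -0.1858, 0.095]
orientation: [0.002, 0.021, 1.0, -0.001]
wrist_force: [0.8, -0.4, 0.8]
finger_gap: 0.728
gripper_force: 0.0
time_s: 11.88
tool_pos: [0.4281, -0.1876, 0.0979]
orientation: [0.361, 0.019, 0.932, -0.01]
wrist_force: [-0.1, -1.4, 0.9]
finger_gap: -0.001
gripper_force: 0.0
[-0.93 -0.83 -0.99  0.89  0.55 -0.74]
scene 389 ((536.3545532226562, -190.55429077148438), (85.06603240966797, 49.6910514831543), 0.39347654581069946) [494.53756952 495.5172048  496.28407596 576.3224306 ]
wrist 389 ((536.3545532226562, -190.55429077148438), (85.06603240966797, 49.6910514831543), 0.39347654581069946) [494.53756952 495.5172048  496.28407596 576.3224306 ]
```

View pics/s4.png

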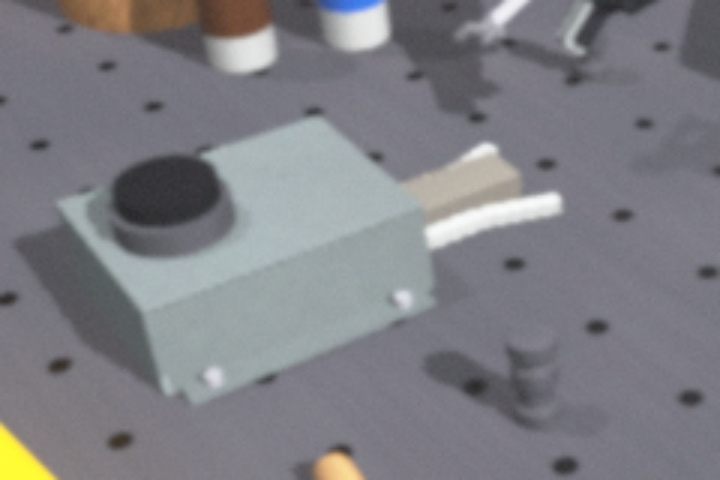

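The block sits between the rails with its front near the lip and its rear at x≈0.495. Next is the pre-push pose behind it.

Run:
```python
from h import *
go(470,-187.5,12,177.5,-42)
```

```text
shift [29.7  2.7 92.4] turn [-0.14  0.47  0.37] shift in target axes [29.   2.3 92.6]
```

```bash
python3 -m inch '[{"offset":[10,1,31],"dr":[0,0.4,0.3]},{"offset":[10,1,31],"dr":[0,0,0]},{"offset":[9,0,30],"dr":[0,0,0]},{"offset":[0,0,0],"dr":[0,0,0]},{"offset":[0,0,0],"dr":[0,0,0]}]'
python3 - <<'E'
from h import *
print(sense()["q"].round(2))
go(470,-187.5,12,177.5,-42)
go(480,-187.9,12,177.5,-42)
E
```

```text
time_s: 12.65
tool_pos: [0.4686, -0.1865, 0.0094]
orientation: [0.358, 0.021, 0.934, -0.008]
wrist_force: [0.2, -0.6, -0.0]
finger_gap: 0.001
gripper_force: 0.0
[-0.82 -0.59 -1.06  0.53  0.49 -0.63]
shift [-2.9 -0.9 -0.9] turn [-0.   -0.06 -0.1 ] shift in target axes [-2.9 -0.9 -0.9]
shift [-10.3  -0.9   5.7] turn [-0.   -0.06 -0.1 ] shift in target axes [-10.3  -0.9   5.8]
```

```bash
python3 -m inch '[{"offset":[-3,-0.9,-0.9],"dr":[0,0,0]},{"offset":[-3,0,2.7],"dr":[0,0,0]},{"offset":[-3,0,2.7],"dr":[0,0,0]},{"offset":[-3,0,2.7],"dr":[0,0,0]},{"offset":[-3,0,2.7],"dr":[0,0,0]},{"offset":[-3,0,2.7],"dr":[0,0,0]},{"offset":[-3,0,2.7],"dr":[0,0,0]},{"offset":[-3,0,2.7],"dr":[0,0,0]},{"offset":[-3,0,2.7],"dr":[0,0,0]},{"offset":[-3,0,2.7],"dr":[0,0,0]}]'
python3 - <<'E'
from h import *
go(560,-191.2,12,177.5,-42)
E
```

```text
time_s: 13.9
tool_pos: [0.5046, -0.1888, 0.0096]
orientation: [0.357, 0.023, 0.934, -0.007]
wrist_force: [-9.6, -0.2, 6.1]
finger_gap: -0.003
gripper_force: 4.7
shift [-43.    0.2  35.1] turn [-0.06 -0.21 -0.26] shift in target axes [-42.9  -0.   35.3]
```

```bash
python3 -m inch '[{"offset":[-2,0,-2.2],"dr":[0,0,0]},{"offset":[-3,0,2.7],"dr":[0,0,0]},{"offset":[-3,0,2.7],"dr":[0,0,0]},{"offset":[-3,0,2.7],"dr":[0,0,0]},{"offset":[-3,0,2.7],"dr":[0,0,0]},{"offset":[-3,0,2.7],"dr":[0,0,0]}]'
python3 - <<'E'
from h import *
go(560,-191.2,12,177.5,-42)
E
```

```text
time_s: 14.65
tool_pos: [0.5246, -0.1895, 0.0123]
orientation: [0.357, 0.023, 0.934, -0.007]
wrist_force: [-8.1, 1.0, 4.0]
finger_gap: -0.002
gripper_force: 4.3
shift [-26.2  -0.   23.8] turn [-0.04 -0.21 -0.26] shift in target axes [-26.2  -0.2  23.9]
```

```bash
python3 -m inch '[{"offset":[-3,0,2.7],"dr":[0,0,0]},{"offset":[-3,0,2.7],"dr":[0,0,0]},{"offset":[-3,0,2.7],"dr":[0,0,0]},{"offset":[-3,0,2.7],"dr":[0,0,0]},{"offset":[-3,0,2.7],"dr":[0,0,0]},{"offset":[-3,0,2.7],"dr":[0,0,0]},{"offset":[-3,0,2.7],"dr":[0,0,0]},{"offset":[-3,0,2.7],"dr":[0,0,0]}]'
python3 - <<'E'
from h import *
go(560,-191.2,12,177.5,-42)
im,d,P=cloud("scene"); Q=P*1000
m=(d>0)&(Q[...,2]>22)&(Q[...,2]<28)&(abs(Q[...,1]+191)<24)&(Q[...,0]>500)&(Q[...,0]<640)
print(m.sum(),np.percentile(Q[m][:,0],[1,2,5,99]))
cv2.imwrite("pics/s5.png",cv2.resize(im[100:260,50:290],None,fx=3,fy=3))
E
```

```text
time_s: 15.65
tool_pos: [0.5568, -0.191, 0.0123]
orientation: [0.357, 0.023, 0.934, -0.007]
wrist_force: [-9.4, 0.7, 5.0]
finger_gap: -0.001
gripper_force: 4.5
shift [-2.2 -0.   2.3] turn [-0.04 -0.21 -0.26] shift in target axes [-2.2 -0.   2.3]
95 [539.82648871 540.23361106 543.29500468 576.84422007]
```

View pics/s5.png

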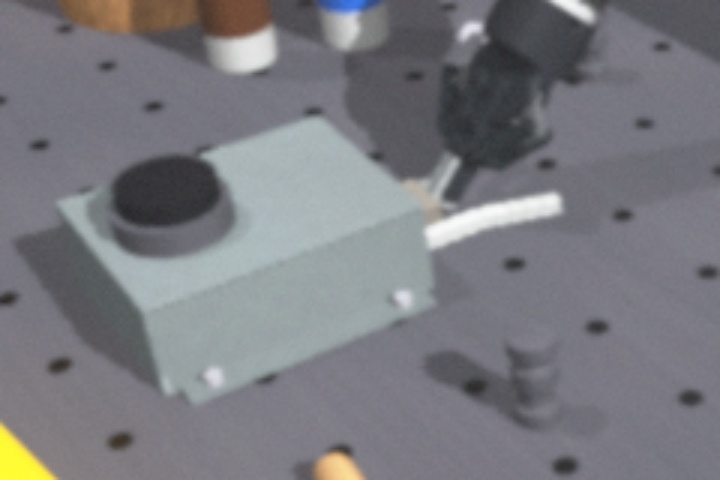

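The picture shows the block mostly under the hood, with the tips on its rear at about (430,195). Drag is steady at about 9 N. I'll push on in smaller steps.

```bash
python3 -m inch '[{"offset":[-3,0,2.7],"dr":[0,0,0]},{"offset":[-3,0,2.7],"dr":[0,0,0]},{"offset":[-3,0,2.7],"dr":[0,0,0]},{"offset":[-3,0,2.7],"dr":[0,0,0]},{"offset":[-1.5,0,1.35],"dr":[0,0,0]},{"offset":[-1.5,0,1.35],"dr":[0,0,0]}]'
```

```text
time_s: 16.45
tool_pos: [0.577, -0.1919, 0.0123]
orientation: [0.357, 0.023, 0.934, -0.007]
wrist_force: [-9.3, -0.7, 5.3]
finger_gap: 0.001
gripper_force: 4.6
```

```bash
python3 -m inch '[{"offset":[-1.1,0,1],"dr":[0,0,0]},{"offset":[-1.1,0,1],"dr":[0,0,0]}]'
```

```text
time_s: 16.7
tool_pos: [0.5799, -0.1921, 0.0122]
orientation: [0.357, 0.023, 0.934, -0.007]
wrist_force: [-8.7, 0.2, 5.6]
finger_gap: 0.002
gripper_force: 4.6
```

```bash
python3 -m inch '[{"offset":[-1.1,0,1],"dr":[0,0,0]},{"offset":[-1.1,0,1],"dr":[0,0,0]}]'
```

```text
time_s: 16.95
tool_pos: [0.5829, -0.1922, 0.0123]
orientation: [0.357, 0.023, 0.934, -0.007]
wrist_force: [-9.0, 1.1, 6.0]
finger_gap: 0.002
gripper_force: 4.6
```

```bash
python3 -m inch '[{"offset":[-1.1,0,1],"dr":[0,0,0]},{"offset":[-1.1,0,1],"dr":[0,0,0]}]'
```

```text
time_s: 17.2
tool_pos: [0.5858, -0.1923, 0.0122]
orientation: [0.357, 0.023, 0.934, -0.007]
wrist_force: [-9.5, 0.2, 5.7]
finger_gap: -0.003
gripper_force: 4.6
```

```bash
python3 -m inch '[{"offset":[-1.1,0,1],"dr":[0,0,0]},{"offset":[-1.1,0,1],"dr":[0,0,0]}]'
```

```text
time_s: 17.45
tool_pos: [0.5888, -0.1925, 0.0122]
orientation: [0.357, 0.023, 0.934, -0.007]
wrist_force: [-9.6, 1.3, 4.9]
finger_gap: 0.001
gripper_force: 4.6
```

```bash
python3 -m inch '[{"offset":[-1.1,0,1],"dr":[0,0,0]},{"offset":[-1.1,0,1],"dr":[0,0,0]}]'
```

```text
time_s: 17.7
tool_pos: [0.5918, -0.1926, 0.0123]
orientation: [0.357, 0.023, 0.934, -0.007]
wrist_force: [-9.4, 0.3, 4.9]
finger_gap: 0.001
gripper_force: 4.6
```

```bash
python3 -m inch '[{"offset":[-1.1,0,1],"dr":[0,0,0]},{"offset":[-1.1,0,1],"dr":[0,0,0]}]'
```

```text
time_s: 17.95
tool_pos: [0.5948, -0.1928, 0.0122]
orientation: [0.357, 0.023, 0.934, -0.007]
wrist_force: [-9.2, 0.6, 6.1]
finger_gap: 0.003
gripper_force: 4.6
```

```bash
python3 -m inch '[{"offset":[-1.1,0,1],"dr":[0,0,0]},{"offset":[-1.1,0,1],"dr":[0,0,0]}]'
```

```text
time_s: 18.2
tool_pos: [0.5977, -0.1929, 0.0123]
orientation: [0.357, 0.023, 0.934, -0.007]
wrist_force: [-12.3, 1.2, 7.0]
finger_gap: 0.001
gripper_force: 6.2
```

```bash
python3 -m inch '[{"offset":[-0.75,0,0.67],"dr":[0,0,0]}]'
```

```text
time_s: 18.32
tool_pos: [0.5981, -0.193, 0.0121]
orientation: [0.356, 0.023, 0.934, -0.007]
wrist_force: [-23.2, 1.9, 15.2]
finger_gap: 0.003
gripper_force: 11.2
```

The force rises sharply at TCP x≈0.598, so the stop is met. Pressing on about 6 mm in 1 mm steps.

```bash
python3 -m inch '[{"offset":[-1.1,0,0.3],"dr":[0,0,0]},{"offset":[-1.1,0,0.3],"dr":[0,0,0]}]'
```

```text
time_s: 18.58
tool_pos: [0.5991, -0.1932, 0.0121]
orientation: [0.355, 0.024, 0.935, -0.007]
wrist_force: [-20.7, 1.3, 12.5]
finger_gap: -0.001
gripper_force: 10.6
```

```bash
python3 -m inch '[{"offset":[-0.9,0,0.5],"dr":[0,0,0]},{"offset":[-0.9,0,0.5],"dr":[0,0,0]}]'
```

```text
time_s: 18.82
tool_pos: [0.6007, -0.1934, 0.0122]
orientation: [0.355, 0.024, 0.935, -0.007]
wrist_force: [-22.2, 0.6, 12.3]
finger_gap: -0.0
gripper_force: 11.0
```

```bash
python3 -m inch '[{"offset":[-0.9,0,0.5],"dr":[0,0,0]},{"offset":[-0.9,0,0.5],"dr":[0,0,0]}]'
```

```text
time_s: 19.08
tool_pos: [0.6024, -0.1934, 0.0122]
orientation: [0.354, 0.024, 0.935, -0.007]
wrist_force: [-22.2, 0.6, 11.4]
finger_gap: -0.004
gripper_force: 10.9
```

```bash
python3 -m inch '[{"offset":[-0.9,0,0.5],"dr":[0,0,0]},{"offset":[-0.9,0,0.5],"dr":[0,0,0]}]'
```

```text
time_s: 19.32
tool_pos: [0.6041, -0.1935, 0.0122]
orientation: [0.354, 0.024, 0.935, -0.007]
wrist_force: [-21.4, 0.2, 10.6]
finger_gap: 0.003
gripper_force: 10.8
```

About 6.2 mm pressed. Backing straight out.

```bash
python3 -m inch '[{"offset":[3,0,-2.7],"dr":[0,0,0]},{"offset":[7.5,0,-6.7],"dr":[0,0,0]},{"offset":[15,0,-13.5],"dr":[0,0,0]},{"offset":[22,0,-22],"dr":[0,0,0]},{"offset":[22,0,-22],"dr":[0,0,0]},{"offset":[15,0,-22],"dr":[0,0,0]},{"offset":[0,0,-40],"dr":[0,0,0]},{"offset":[0,0,-20],"dr":[0,0,0]},{"offset":[0,0,0],"dr":[0,0,0]}]'
python3 - <<'E'
from h import *
ims=[]
for n in ("scene","side"):
    im,d,P=cloud(n); ims.append(im); Q=P*1000
    m=(d>0)&(Q[...,2]>6)&(Q[...,2]<28)&(abs(Q[...,1]+193)<20)&(Q[...,0]>500)&(Q[...,0]<640)
    print(n,m.sum(),np.percentile(Q[m],[2,50],axis=0).round(1).tolist() if m.sum() else "")
cv2.imwrite("pics/end.png",cv2.resize(np.vstack(ims),(400,600)))
w=cloud("wrist")[0]; cv2.imwrite("pics/endw.png",w)
E
```

```text
time_s: 20.45
tool_pos: [0.4459, -0.1873, 0.0719]
orientation: [0.359, 0.022, 0.933, -0.009]
wrist_force: [-0.1, -0.2, -1.2]
finger_gap: 0.002
gripper_force: 0.0
scene 0 
side 163 [[607.2, -211.8, 6.9], [618.1, -187.4, 22.3]]
```

View pics/end.png

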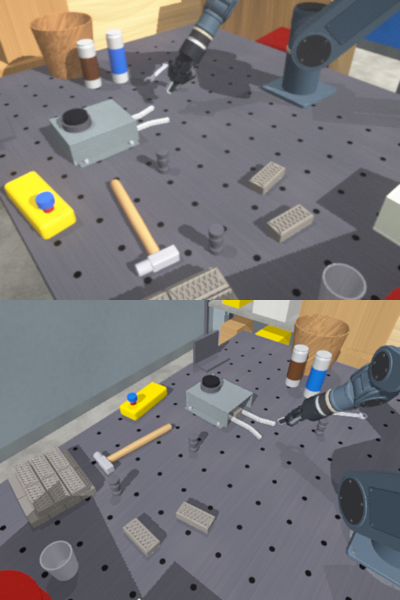

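View pics/endw.png

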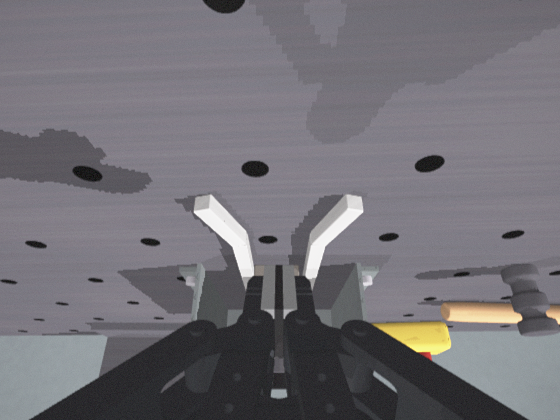

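The block's rear is under the lip at x≈0.61, inside the expected range. The beaded blocks haven't moved and the arm is clear.

```bash
python3 -c "
from station import workorder; print(workorder.job_done())"
```

```text
the job is handed in; nothing more can be done
None
```

I loaded the plain block under the hood until it met the stop, pressed the pin in about 6 mm (judged from tool travel after contact), backed the arm clear, left the bead-faced blocks untouched, and handed the job in at about 20 s.

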